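Shut and latch the test fixture

ROBOT

A 6-joint arm with a two-finger parallel gripper is mounted at the origin on a cart in front of the work surface, level with it; the furniture and walls round the work are solid. World frame = base frame: x ahead of the robot, y to its left, z up, the work surface at z = 0. Lengths are in m, angles in rad, forces in N, time in s.
With the tool pointing down it reaches from about 0.35 to 0.975 m from the base axis. Payload 4.9 kg.
Tool frame: the origin (TCP) lies on the centre line of the jaws, within the pads' length; the fingertips stand manip.tip_reach ahead of it and the grasp point (between the pads) is the TCP (manip.tip_reach is the distance from the TCP to the fingertips, in m); z points along the fingers, y is the line along which they close (so a half turn about z gives the same grasp; the last joint's range is limited). The gripper opens to 85 mm and grips with 20 to 120 N. Pads are 22 mm wide; open, the fingers measure 114 mm over their backs; the gripper's body (76 mm by 85 mm) begins 54 mm behind the grasp point. The pads swing forward as they close: fully open they stand 13 mm farther back than shut.
Start: joints at [-1.353, 0.053, 1.613, -0, 1.476, -0.119], TCP at [0.207, -0.59, 0.25] pointing down, gripper open.
Joint ranges: [-3.01, 3.01], [-1.01, 2.22], [0.06, 2.58], [-1.02, 4.17], [0.09, 2.62], [-3.14, 3.14]. Speed limits (rad/s): [2.57, 2.57, 3.14, 3.14, 3.14, 3.14].

INTERFACE

Orientations are given as a unit quaternion [w, x, y, z].
In Python, from plant import manip gives the robot as it stands. The module is installed in compiled form; this text tells all that it offers.
- The arm moves only by the tool move_arm, never from a script. Its argument "rows" is a list of rows, each a list of 7 numbers: the shift along the tool's x, y, z in cm, then the turn, a rotation vector about the tool's x, y, z in degrees, then the opening, from -1 (shut) to 1 (fully open). In form: [[tx, ty, tz, ax, ay, az, jaw], ...]. A call has 1 to 20 rows; each row shifts and turns the commanded pose from where the row before left it, along the tool's axes as they then stand; what a row does not reach is not made up. A row lasts 1/12 s, in which the tool goes at most 41.7 mm and 7.16 degrees, less where a joint would pass 70% of its speed; a pose out of reach is approached as far as the arm can. A call is refused whole if a number of a shift passes 4.17 or a number of a turn 7.16, either way. A call with a gripper value outside its range is refused whole. The fingers move at their own pace and stop on an object; the grip force is fixed at half the most. Time passes only in rows, so rows that do not move let the fingers close. It gives the time, the measured TCP pose, the force, the opening and the grip force at its end, in the units of the state.
- manip.state(): the state, without advancing time (a new reading comes with each control period).
- manip.grab_frame(name): name is "scene" or "side" or "wrist"; returns a dict with "img" (480x640x3 uint8, blue, green, red), "mtx" (3x3 intrinsics, pixels), "R" (3x3) and "t" (3): a world point X has camera coordinates R X + t. Camera axes: x right, y down, z forward; pixel columns grow to the right and rows downward; lengths in m; the calibration is good to about 2 mm. A picture is of the moment at which its call begins. There is no depth.
- manip.job_done(): hands the job in; it is judged then, once.
The state is a dict: "time": time; "joint_pos": joint angles; "joint_vel": joint speeds; "joint_efforts": joint torques, N m; "tool_pos": TCP position; "tool_rot": TCP orientation; "contact_force": force on the tool from outside, world axes, zero at the start; "ft_torque": the same for the moment, N m; "gripper_width": opening from 0.0 (shut) to 1.0 (fully open); "grasp_force": force on a finger pad.
Only numpy, scipy, OpenCV 4.12 (cv2) and the standard library are available. Lean on these libraries where they do the work, as an engineer would, in place of code of your own. Each camera call takes 0.05 s, during which the arm holds its last target. There are 200 camera calls.

TASK

Get the test fixture ready for its run: with the fingertips push its raised lid down until it is fully shut, and only then push its two sliding catches, left and right, fully home over the lid's front edge. Only push: do not raise the lid any further, do not pick anything up, leave the heat sink lying in the fixture and leave the things standing round it where they are.

Things in the scene. Friction and masses are not known exactly. Their poses are not given: they have to be found in the camera images.
- fixture: Grey metal box fixed to the bench, 220 mm wide (y). Origin: on the bench under the box's middle; x points from the front (robot side) to the hinge side, y left, z up. The open-topped box spans x -90 to +90 mm, walls 6 mm thick, 64 mm high; a solid ledge 72 mm high spans x -135 to -90 mm and carries the catches, each between two guide rails 8 mm high (x -130 to -94 mm).
- lid_hinge (a point): Middle of the lid's hinge line, at x +90, y 0, z 68 mm of the fixture. The hinge line runs along the fixture's y.
- lid_edge (a point): Middle of the upper edge at the lid's free (front) end: 178.5 mm from the hinge line along the lid and on its top face, which is 4 mm from the plane through the hinge. The aluminium lid is a flat plate 216 mm wide and 8 mm thick.
- lid (a joint): Lid angle in rad: 0 = shut (its top then at z 72 mm, level with the ledge), growing as the free front edge rises; stop at 1.4. A stiff friction hinge (0.35 N m, no spring): it stays where it is left and takes 2 to 4 N at the free edge.
- catch_left (a joint): Travel in m of the catch at y +70 mm of the fixture, along the fixture's +x: 0 = fully back towards the robot, 0.024 = fully home, its plate lying over the lid's front edge. Friction 2 N, no spring. Each catch is a steel plate 30 x 36 x 5 mm lying on the ledge with an upright thumb tab.
- catch_left_tab (a point): Middle of the front face (the robot's side, the face to push) of the left catch's thumb tab: tab 30 mm wide (y), 8 mm thick (x), its top 101 mm and the ledge under it 72 mm above the bench; this point at 89 mm.
- catch_right (a joint): The same for the catch at y -70 mm of the fixture.
- catch_right_tab (a point): The same point on the right catch's thumb tab.
- heat_sink: Finned heat sink, 60 x 50 x 25 mm, lying loose on the fixture's inner floor (6 mm above the bench); origin: middle of its underside.
- solder_spool: Solder spool standing to the left of the fixture, 60 mm across, 50 mm high; origin: middle of its underside.
- screw_dish: Shallow round steel dish to the left of the fixture's front, 73 mm across, 23 mm high; origin: middle of its underside.
- swab_tub: Round tub of cotton swabs to the right of the fixture, 68 mm across, 94 mm high; origin: middle of its underside.
- kapton_roll: Tape roll lying flat to the right of the fixture's front, 72 mm across, 19 mm high; origin: middle of its underside.

How it is judged:
On the way, in this order (a step that is already met when the one before it is completed fails the run):
1. the lid is pushed fully shut (value of joint lid below 0.035 rad), for 0.2 s.
2. both catches are pushed home over the shut lid (value of joint lid below 0.035 rad and value of joint each of catch_left, catch_right above 0.02 m), for 0.2 s.
At the end, for the whole second after the job is handed in: The lid is shut (within 0.035 rad), both catches stand within 4 mm of fully home, the things round the fixture are within 20 mm of where they stood and the heat sink within 30 mm of where it lay (all of step 2 and distance of each of solder_spool, screw_dish, swab_tub, kapton_roll from where it was at the start of the episode below 0.02 m and distance of heat_sink from where it was at the start of the episode below 0.03 m); the robot touches nothing.
It fails at once if a catch is pushed forward (past 12 mm) while the lid is still up (value of joint lid above 0.06 rad and value of joint any of catch_left, catch_right above 0.012 m).
It fails at once if the lid is raised further (past 1.2 rad) (value of joint lid above 1.2 rad).
It fails at once if the heat sink is moved more than 30 mm or lifted 15 mm (distance of heat_sink from where it was at the start of the episode above 0.03 m or height (world z) of heat_sink above 0.021 m).
It fails at once if a bystander is moved more than 20 mm (distance of any of solder_spool, screw_dish, swab_tub, kapton_roll from where it was at the start of the episode above 0.02 m).
It also fails if it takes over 48 s, if anything falls off the work surface, if the arm or the gripper's body presses on something with over 40 N, if the wrist force passes 120 N, or if a joint passes its speed limit or range.

## Working session

There is one attempt and no reset: what is moved stays moved. The work goes in short steps, Python scripts to look and compute and a tool call to move; the robot and the scene stay as the last step left them, time stands still between calls to the robot, and variables do not carry over. Pictures are saved under pics/ and viewed, at most 10 in all, crops included, and the job is handed in when it is done.

Besides the shell and the picture viewer there is one more tool, called after "Request:" by a JSON object that holds its "name" and its "arguments", one argument or row to a line. move_arm: Moves the arm, as the interface text tells. Its arguments: {"type":"object","properties":{"rows":{"type":"array","items":{"type":"array","items":{"type":"number"}}}},"required":["rows"]}

```bash
mkdir -p pics
python3 - <<'E'
from plant import manip
import cv2, pickle
s=manip.state(); print(s['time'],s['tool_pos'],s['tool_rot'],s['gripper_width'],manip.tip_reach)
d={}
for n in("scene","side"):
    f=manip.grab_frame(n); d[n]=f; cv2.imwrite(f"pics/{n}0.png",f["img"]); print(n,-f["R"].T@f["t"])
pickle.dump(d,open("f0.pkl","wb"))
E
```

```text
0.0 [ 0.206422   -0.58930571  0.24903998] [-1.04799868e-03  9.85855005e-01  1.67597167e-01 -3.12806261e-05] 0.9980438662900634 0.019
scene [0.16407926 0.72005322 0.82765352]
side [ 0.53413093 -1.00330138  0.5590244 ]
```

View pics/scene0.png

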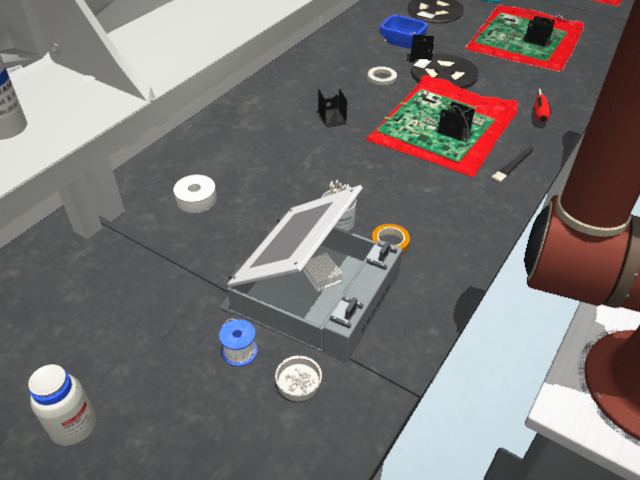

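View pics/side0.png

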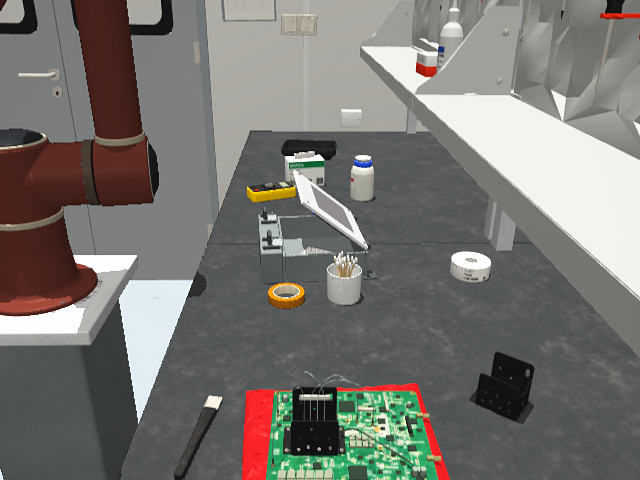

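The scene view shows the fixture with its lid up: the lid runs from (230,280) to (362,188), with catches near (348,305) on the left and (383,252) on the right. The spool is at (238,342), the dish at (299,378) and the orange roll at (391,237). I'll zoom in for exact corners.

Run:
```python
import cv2,pickle
d=pickle.load(open("f0.pkl","rb"))
c=d["scene"]["img"][175:365,220:420]; cv2.imwrite("pics/sc1.png",cv2.resize(c,None,fx=3,fy=3,interpolation=cv2.INTER_CUBIC))
c=d["side"]["img"][165:310,240:400]; cv2.imwrite("pics/sd1.png",cv2.resize(c,None,fx=4,fy=4,interpolation=cv2.INTER_CUBIC))
```

```text
(no output)
```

View pics/sc1.png

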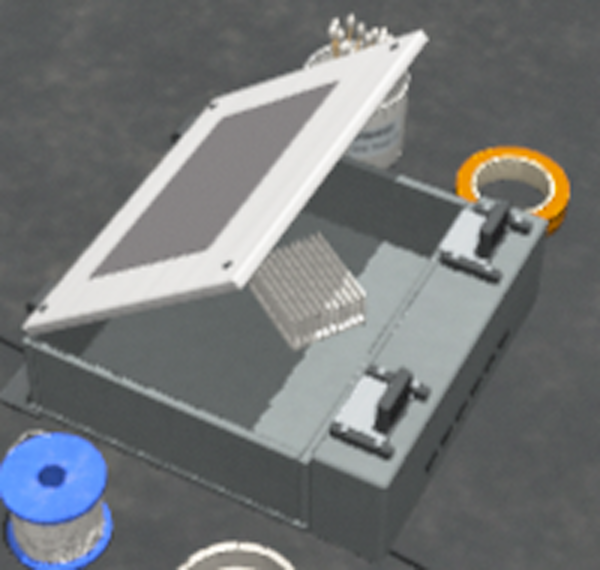

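View pics/sd1.png

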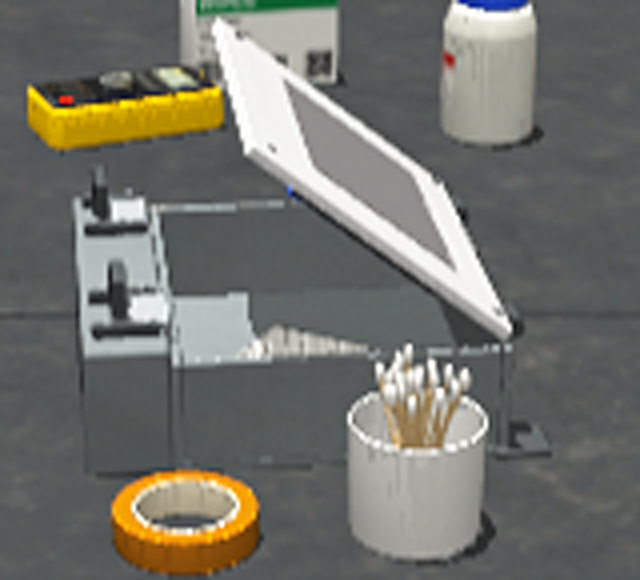

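The crops show the ledge's front top corners at scene (348.7,337) and (402,247.7), and side (259,215) and (260,253). The lid's front corners are at scene (300,271) and (362,186), and side (294.5,169.5) and (302,202.5).

```bash
cat > h.py <<'E'
import numpy as np
def ray(f,p):
    v=f["R"].T@np.linalg.inv(f["mtx"])@np.array([*p,1.]); return -f["R"].T@f["t"], v/np.linalg.norm(v)
def onz(f,p,z):
    o,v=ray(f,p); return o+v*(z-o[2])/v[2]
def tri(f,p,g,q):
    A=np.zeros((3,3));b=np.zeros(3);R=[]
    for o,v in(ray(f,p),ray(g,q)):
        P=np.eye(3)-np.outer(v,v);A+=P;b+=P@o;R.append((P,o))
    X=np.linalg.solve(A,b); return X,[np.linalg.norm(P@(X-o)) for P,o in R]
E
python3 - <<'E'
import pickle,numpy as np
from h import *
np.set_printoptions(precision=4,suppress=True)
d=pickle.load(open("f0.pkl","rb"));S,D=d["scene"],d["side"]
S3=lambda x,y:(220+x/3,175+y/3); D4=lambda x,y:(240+x/4,165+y/4)
loc=[];W=[]
def add(n,f,p,z,l):
    X=onz(f,p,z);print(n,X);W.append(X[:2]);loc.append(l)
add("FL s",S,S3(386,486),.072,(-.135,.11)); add("FR s",S,S3(546,218),.072,(-.135,-.11)); add("RL s",S,S3(308,460),.072,(-.09,.11))
add("HL s",S,S3(27,340),.064,(.09,.11))
add("FL d",D,D4(76,200),.072,(-.135,.11)); add("FR d",D,D4(80,354),.072,(-.135,-.11)); add("RR d",D,D4(168,352),.072,(-.09,-.11))
L=np.array(loc);W=np.array(W);lm,wm=L.mean(0),W.mean(0)
U,_,Vt=np.linalg.svd((L-lm).T@(W-wm));R=Vt.T@U.T;t=wm-R@lm
yaw=np.arctan2(R[1,0],R[0,0]);print("yaw",yaw,"t",t,"res",np.round((L@R.T+t-W)*1000,1).tolist())
l=tri(S,S3(240,286),D,D4(218,18));r=tri(S,S3(427,33),D,D4(248,150));print("lidL",l,"lidR",r)
m=(l[0]+r[0])/2; loc2=R.T@(m[:2]-t);print("mid",m,"fixture",loc2,m[2],"ang",np.arctan2(m[2]-.068,.09-loc2[0])-np.arctan2(.004,.1785))
for n,a in(("tabL",(-.118,.07)),("tabR",(-.118,-.07))):print(n,R@a+t)
# tab top-front edges measured in scene: guesses
for n,p in(("tabL",S3(390,408)),("tabR",S3(492,245))):
    X=onz(S,p,.08);print(n,X,R.T@(X[:2]-t))
for n,p in(("spool",S3(52,475)),("dish",(299,372))):print(n,onz(S,p,.05 if n=="spool" else .023))
print("roll",onz(D,D4(186,505),.019),"tub",onz(D,D4(418,420),.094))
for n,p in(("tabL",D4(98,172)),("tabR",D4(117,265))):
    X=onz(D,p,.101);print(n+" top",X,R.T@(X[:2]-t))
E
```

```text
FL s [0.4247 0.2315 0.072 ]
FR s [0.447  0.0148 0.072 ]
RL s [0.467  0.2399 0.072 ]
HL s [0.6453 0.2522 0.064 ]
FL d [0.4306 0.2243 0.072 ]
FR d [0.4477 0.0114 0.072 ]
RR d [0.4924 0.0134 0.072 ]
yaw 0.10276677867775266 t [0.5704 0.1347] res [[0.1, -1.3], [0.4, -3.4], [2.6, -5.0], [3.3, 1.1], [-5.8, 6.0], [-0.3, -0.0], [-0.3, 2.6]]
lidL (array([0.5128, 0.2381, 0.1793]), [np.float64(0.003713589881872301), np.float64(0.0037135898818722044)]) lidR (array([0.5324, 0.0214, 0.1784]), [np.float64(0.0013062330395451705), np.float64(0.0013062330395451442)])
mid [0.5226 0.1298 0.1789] fixture [-0.048  0.   ] 0.17889442563131133 ang 0.654416890188542
tabL [0.4458 0.1922]
tabR [0.4602 0.0529]
tabL [0.4464 0.1926 0.08  ] [-0.1174  0.0703]
tabR [0.4595 0.0587 0.08  ] [-0.1181 -0.0642]
spool [0.5832 0.3094 0.05  ]
dish [0.4712 0.2999 0.023 ]
roll [ 0.5025 -0.0511  0.019 ] tub [ 0.6115 -0.1058  0.094 ]
tabL top [0.4464 0.1952 0.101 ] [-0.1171  0.073 ]
tabR top [0.4647 0.0587 0.101 ] [-0.1129 -0.0647]
```

Request:
{"name": "move_arm", "arguments": {
  "rows": [
    [0, 0, 0, 0, 0, 6.7, -1],
    [0, 0, 0, 0, 0, 6.7, -1],
    [2, -3.4, 0, 0, 0, 0, -1],
    [2, -3.4, 0, 0, 0, 0, -1],
    [2, -3.4, 0, 0, 0, 0, -1],
    [2, -3.4, 0, 0, 0, 0, -1],
    [2, -3.4, 0, 0, 0, 0, -1],
    [2, -3.4, 0, 0, 0, 0, -1],
    [2, -3.4, 0, 0, 0, 0, -1],
    [2, -3.4, 0, 0, 0, 0, -1],
    [2, -3.4, 0, 0, 0, 0, -1],
    [2, -3.4, 0, 0, 0, 0, -1],
    [2, -3.4, 0, 0, 0, 0, -1],
    [2, -3.4, 0, 0, 0, 0, -1],
    [2, -3.4, 0, 0, 0, 0, -1],
    [2, -3.4, 0, 0, 0, 0, -1],
    [2, -3.4, 0, 0, 0, 0, -1],
    [2, -3.4, 0, 0, 0, 0, -1],
    [2, -3.4, 0, 0, 0, 0, -1],
    [0, 0, 0, 0, 0, 0, -1]
  ]
}}

```text
time: 1.77
tool_pos: [0.4864, 0.0254, 0.2498]
tool_rot: [-0.001, 0.998, 0.055, -0.0]
contact_force: [0.1, -0.7, -0.4]
gripper_width: 0.001
grasp_force: 0.0
```

```bash
cat > g.py <<'E'
import sys,numpy as np
from scipy.spatial.transform import Rotation as Ro
from plant import manip
np.set_printoptions(precision=4,suppress=True)
y=.1028;R=np.array([[np.cos(y),-np.sin(y)],[np.sin(y),np.cos(y)]]);t=np.array([.5704,.1347])
s=manip.state();p=np.array(s["tool_pos"]);q=s["tool_rot"]
T=Ro.from_quat([q[1],q[2],q[3],q[0]]).as_matrix()
tgt=np.array([*(R@[float(sys.argv[1]),float(sys.argv[2])]+t),float(sys.argv[3])+manip.tip_reach])
print("t",s["time"],"fixture tip",R.T@(p[:2]-t),p[2]-manip.tip_reach,"move cm",T.T@(tgt-p)*100,"yaw err deg",np.degrees(y-np.arctan2(T[1,0],T[0,0])),"F",s["contact_force"],s["gripper_width"])
E
python3 g.py -.035 0 .2
```

```text
t 1.7667 fixture tip [-0.0948 -0.1001] 0.23081773859634563 move cm [ 6.0519 -9.958   3.11  ] yaw err deg -0.41901305734426153 F [ 0.1004 -0.7037 -0.3769] 0.0010852276372714511
```

Request:
{"name": "move_arm", "arguments": {
  "rows": [
    [1.5, -2.5, 0, 0, 0, 0, -1],
    [1.5, -2.5, 0, 0, 0, 0, -1],
    [1.5, -2.5, 0, 0, 0, 0, -1],
    [1.5, -2.5, 0, 0, 0, 0, -1],
    [0, 0, 1.5, 0, 0, 0, -1],
    [0, 0, 1.5, 0, 0, 0, -1],
    [0, 0, 1, 0, 0, 0, -1],
    [0, 0, 1, 0, 0, 0, -1],
    [0, 0, 1, 0, 0, 0, -1],
    [0, 0, 1, 0, 0, 0, -1],
    [0, 0, 1, 0, 0, 0, -1],
    [0, 0, 1, 0, 0, 0, -1]
  ]
}}

```text
time: 2.77
tool_pos: [0.535, 0.1254, 0.1599]
tool_rot: [-0.0, 0.999, 0.051, 0.0]
contact_force: [-0.5, -0.6, 1.3]
gripper_width: -0.002
grasp_force: 0.6
```

```bash
python3 g.py -.035 0 .072; python3 -c "
from plant import manip;import cv2
cv2.imwrite('pics/s2.png',manip.grab_frame('scene')['img'][100:440,150:640])"
```

```text
t 2.7667 fixture tip [-0.0362 -0.0057] 0.1408725252186948 move cm [ 0.1131 -0.5658  6.8873] yaw err deg 0.022611456813469356 F [-0.4866 -0.5756  1.31  ] -0.0020285351592716403
```

View pics/s2.png

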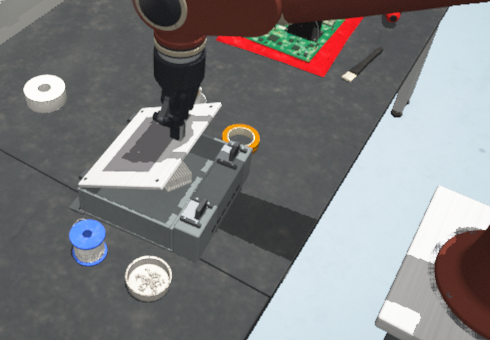

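The shut fingertips, at about (178,130) in the crop, are on the lid and it is going down. I'll keep pushing.

Request:
{"name": "move_arm", "arguments": {
  "rows": [
    [0, 0, 1, 0, 0, 0, -1],
    [0, 0, 1, 0, 0, 0, -1],
    [0, 0, 1, 0, 0, 0, -1],
    [0, 0, 1, 0, 0, 0, -1],
    [0, 0, 0.8, 0, 0, 0, -1],
    [0, 0, 0.6, 0, 0, 0, -1],
    [0, 0, 0.5, 0, 0, 0, -1],
    [0, 0, 0.3, 0, 0, 0, -1],
    [0, 0, 0.2, 0, 0, 0, -1],
    [0, 0, 0.2, 0, 0, 0, -1],
    [0, 0, 0, 0, 0, 0, -1],
    [0, 0, 0, 0, 0, 0, -1]
  ]
}}

```text
time: 3.82
tool_pos: [0.535, 0.1257, 0.0945]
tool_rot: [-0.0, 0.999, 0.051, 0.0]
contact_force: [0.3, -0.5, 0.4]
gripper_width: -0.002
grasp_force: 0.0
```

Request:
{"name": "move_arm", "arguments": {
  "rows": [
    [0, 0, 0.2, 0, 0, 0, -1],
    [0, 0, 0.2, 0, 0, 0, -1],
    [0, 0, 0, 0, 0, 0, -1]
  ]
}}

```text
time: 4.07
tool_pos: [0.5353, 0.1257, 0.0911]
tool_rot: [-0.0, 0.999, 0.051, 0.001]
contact_force: [-1.2, -0.3, 4.4]
gripper_width: 0.004
grasp_force: 2.0
```

```bash
python3 g.py -.035 0 .072
```

```text
t 4.0667 fixture tip [-0.0358 -0.0053] 0.07205162710059139 move cm [ 0.0849 -0.5335  0.0053] yaw err deg -0.009613326957054129 F [-1.1914 -0.2791  4.4422] 0.0042855585087138385
```

Request:
{"name": "move_arm", "arguments": {
  "rows": [
    [0, 0, 0.2, 0, 0, 0, -1],
    [0, 0, 0.1, 0, 0, 0, -1],
    [0, 0, 0, 0, 0, 0, -1],
    [0, 0, 0, 0, 0, 0, -1]
  ]
}}

```text
time: 4.4
tool_pos: [0.5354, 0.1257, 0.0908]
tool_rot: [0.0, 0.999, 0.052, -0.0]
contact_force: [-8.5, -1.0, 19.9]
gripper_width: 0.001
grasp_force: 9.6
```

Pressure rose to 20 N with no further travel, so the lid has bottomed. Next I'll lift clear and go behind the left tab.

Request:
{"name": "move_arm", "arguments": {
  "rows": [
    [0, 0, -2, 0, 0, 0, -1],
    [0, 0, -2, 0, 0, 0, -1],
    [0, 0, -2, 0, 0, 0, -1],
    [-2.7, -1.5, 0, 0, 0, 0, -1],
    [-2.7, -1.5, 0, 0, 0, 0, -1],
    [-2.7, -1.5, 0, 0, 0, 0, -1],
    [-2.7, -1.5, 0, 0, 0, 0, -1],
    [-2.7, -1.5, 0, 0, 0, 0, -1],
    [0, 0, 0, 0, 0, 0, -1]
  ]
}}

```text
time: 5.15
tool_pos: [0.3886, 0.1876, 0.1459]
tool_rot: [-0.0, 0.999, 0.053, -0.001]
contact_force: [-0.2, 0.1, 0.5]
gripper_width: -0.001
grasp_force: 0.0
```

```bash
python3 g.py -.17 .07 .086; python3 -c "
from plant import manip;import cv2
a=manip.grab_frame('scene')['img'][170:370,220:440];b=manip.grab_frame('side')['img'][165:310,220:390]
cv2.imwrite('pics/s3.png',cv2.vconcat([cv2.resize(a,(440,300)),cv2.resize(b,(440,300))]))"
```

```text
t 5.15 fixture tip [-0.1754  0.0713] 0.12694327808940678 move cm [0.5482 0.132  4.0927] yaw err deg -0.17910571956890609 F [-0.186   0.0627  0.4898] -0.0005674760937036971
```

View pics/s3.png

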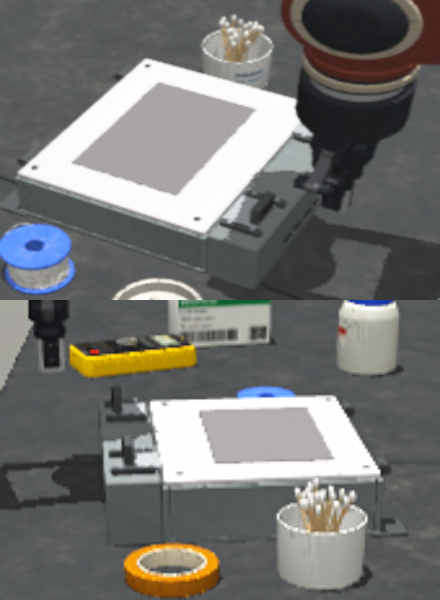

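The lid is shut flush in both views, and both catches are still back. The fingers are in front of the left tab.

Request:
{"name": "move_arm", "arguments": {
  "rows": [
    [0, 0, 1.4, 0, 0, 0, -1],
    [0, 0.1, 1.4, 0, 0, 0, -1],
    [0, 0, 1.3, 0, 0, 0, -1],
    [0, 0, 0, 0, 0, 0, -1],
    [0.7, 0, 0, 0, 0, 0, -1],
    [0.7, 0, 0, 0, 0, 0, -1],
    [0.7, 0, 0, 0, 0, 0, -1],
    [0.5, 0, 0, 0, 0, 0, -1],
    [0.5, 0, 0, 0, 0, 0, -1],
    [0.5, 0, 0, 0, 0, 0, -1],
    [0.5, 0, 0, 0, 0, 0, -1],
    [0.5, 0, 0, 0, 0, 0, -1],
    [0, 0, 0, 0, 0, 0, -1]
  ]
}}

```text
time: 6.33
tool_pos: [0.4393, 0.1902, 0.1063]
tool_rot: [-0.0, 0.999, 0.051, 0.0]
contact_force: [-0.1, -0.1, -0.4]
gripper_width: 0.0
grasp_force: 0.0
```

```bash
python3 g.py -.105 .07 .086
```

```text
t 6.3333 fixture tip [-0.1247  0.0686] 0.08727359797422805 move cm [ 1.974  -0.1383  0.1275] yaw err deg 0.002187156631161744 F [-0.0594 -0.0542 -0.4254] 0.00023404809274389266
```

Request:
{"name": "move_arm", "arguments": {
  "rows": [
    [0.3, 0, 0.2, 0, 0, 0, -1],
    [0.3, 0, 0, 0, 0, 0, -1],
    [0.3, 0, 0, 0, 0, 0, -1],
    [0.3, 0, 0, 0, 0, 0, -1],
    [0, 0, 0, 0, 0, 0, -1]
  ]
}}

```text
time: 6.75
tool_pos: [0.4508, 0.1913, 0.104]
tool_rot: [0.0, 0.999, 0.051, -0.0]
contact_force: [-0.5, -0.1, -1.2]
gripper_width: 0.003
grasp_force: 0.4
```

Request:
{"name": "move_arm", "arguments": {
  "rows": [
    [0.3, 0, 0, 0, 0, 0, -1],
    [0.3, 0, 0, 0, 0, 0, -1],
    [0.3, 0, 0, 0, 0, 0, -1],
    [0, 0, 0, 0, 0, 0, -1]
  ]
}}

```text
time: 7.08
tool_pos: [0.4555, 0.1918, 0.104]
tool_rot: [0.001, 0.999, 0.052, -0.007]
contact_force: [-18.9, -2.3, 14.0]
gripper_width: -0.001
grasp_force: 10.2
```

```bash
python3 g.py -.105 .07 .086
```

```text
t 7.0833 fixture tip [-0.1085  0.0686] 0.08500081212092003 move cm [ 0.3454 -0.1396 -0.1049] yaw err deg -0.020227899505414936 F [-18.909   -2.3242  13.97  ] -0.0012629343745684208
```

Request:
{"name": "move_arm", "arguments": {
  "rows": [
    [-1, 0, 0, 0, 0, 0, -1],
    [-1.5, 0, 0, 0, 0, 0, -1],
    [-1.5, 0, -1, 0, 0, 0, -1],
    [-1, 0, -3, 0, 0, 0, -1],
    [0, 0, 0, 0, 0, 0, -1]
  ]
}}

```text
time: 7.5
tool_pos: [0.4117, 0.188, 0.1494]
tool_rot: [-0.001, 0.999, 0.052, 0.005]
contact_force: [1.0, -0.2, 2.3]
gripper_width: -0.002
grasp_force: 0.0
```

```bash
python3 g.py -.165 -.07 .125; python3 -c "
from plant import manip;import cv2
a=manip.grab_frame('scene')['img'][240:345,305:430];b=manip.grab_frame('side')['img'][190:290,235:355]
cv2.imwrite('pics/s4.png',cv2.vconcat([cv2.resize(a,(360,300),interpolation=2),cv2.resize(b,(360,300),interpolation=2)]))"
```

```text
t 7.5 fixture tip [-0.1524  0.0693] 0.13036887595600413 move cm [-1.2752 13.9269  0.5026] yaw err deg -0.037666397658781554 F [ 1.0073 -0.2254  2.2631] -0.0024310609081968733
```

View pics/s4.png

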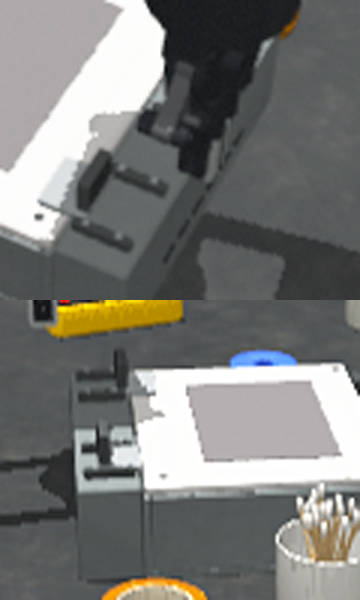

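The left catch is fully home: its tab is past the rails and its plate lies over the lid edge. Now the right one.

Request:
{"name": "move_arm", "arguments": {
  "rows": [
    [-0.6, 2.8, 0, 0, 0, 0, -1],
    [-0.6, 2.8, 0, 0, 0, 0, -1],
    [-0.3, 2.8, 0, 0, 0, 0, -1],
    [0, 2.8, 0, 0, 0, 0, -1],
    [0, 2.7, 0, 0, 0, 0, -1],
    [0, 0, 0, 0, 0, 0, -1],
    [0, 0, 1.5, 0, 0, 0, -1],
    [0, 0, 1.5, 0, 0, 0, -1],
    [0, 0, 1.5, 0, 0, 0, -1],
    [0, 0, 0, 0, 0, 0, -1]
  ]
}}

```text
time: 8.43
tool_pos: [0.4067, 0.0477, 0.0954]
tool_rot: [-0.0, 0.999, 0.051, -0.003]
contact_force: [-0.6, 0.3, -0.5]
gripper_width: -0.002
grasp_force: 0.0
```

```bash
python3 g.py -.11 -.07 .085
```

```text
t 8.4333 fixture tip [-0.1717 -0.0697] 0.07642384175415848 move cm [ 6.1684  0.0233 -0.8995] yaw err deg 0.004390080229344937 F [-0.6173  0.3038 -0.5397] -0.0021912193626473313
```

Request:
{"name": "move_arm", "arguments": {
  "rows": [
    [0, 0, -0.9, 0, 0, 0, -1],
    [0.7, 0, 0, 0, 0, 0, -1],
    [0.7, 0, 0, 0, 0, 0, -1],
    [0.7, 0, 0, 0, 0, 0, -1],
    [0.5, 0, 0, 0, 0, 0, -1],
    [0.5, 0, 0, 0, 0, 0, -1],
    [0.5, 0, 0, 0, 0, 0, -1],
    [0.5, 0, 0, 0, 0, 0, -1],
    [0.3, 0, 0, 0, 0, 0, -1],
    [0.3, 0, 0, 0, 0, 0, -1],
    [0.3, 0, 0, 0, 0, 0, -1],
    [0.3, 0, 0, 0, 0, 0, -1],
    [0.3, 0, 0, 0, 0, 0, -1],
    [0, 0, 0, 0, 0, 0, -1]
  ]
}}

```text
time: 9.6
tool_pos: [0.4653, 0.0531, 0.1082]
tool_rot: [-0.0, 0.999, 0.051, 0.0]
contact_force: [-0.9, -0.5, -0.5]
gripper_width: 0.005
grasp_force: 0.0
```

```bash
python3 g.py -.107 -.07 .085
```

```text
t 9.6 fixture tip [-0.113  -0.0704] 0.08919064270927426 move cm [ 0.5965 -0.0357  0.4193] yaw err deg -0.0030702712441528085 F [-0.8738 -0.5006 -0.4604] 0.004603237501266972
```

Request:
{"name": "move_arm", "arguments": {
  "rows": [
    [0.3, 0, 0, 0, 0, 0, -1],
    [0.3, 0, 0, 0, 0, 0, -1],
    [0.2, 0, 0, 0, 0, 0, -1],
    [0, 0, 0, 0, 0, 0, -1],
    [0, 0, 0, 0, 0, 0, -1]
  ]
}}

```text
time: 10.02
tool_pos: [0.4687, 0.0535, 0.1079]
tool_rot: [0.0, 0.999, 0.052, -0.007]
contact_force: [-19.2, -2.9, 13.5]
gripper_width: 0.002
grasp_force: 9.9
```

```bash
python3 g.py -.107 -.07 .085
```

```text
t 10.0167 fixture tip [-0.1095 -0.0703] 0.08890102739119603 move cm [ 0.2528 -0.0312  0.3867] yaw err deg -0.04166710837647157 F [-19.2336  -2.8668  13.5008] 0.0016956000824556324
```

The stop is at the same place and force as on the left. I'll back off, lift and check.

Request:
{"name": "move_arm", "arguments": {
  "rows": [
    [-1, 0, 0, 0, 0, 0, -1],
    [-2, 0, 0, 0, 0, 0, -1],
    [-2, 0, -1, 0, 0, 0, -1],
    [-2, 0, -4, 0, 0, 0, -1],
    [0, 0, -4, 0, 0, 0, -1],
    [0, 0, -4, 0, 0, 0, -1],
    [0, 0, 0, 0, 0, 0, -1],
    [0, 0, 0, 0, 0, 0, -1],
    [0, 0, 0, 0, 0, 0, -1]
  ]
}}

```text
time: 10.77
tool_pos: [0.4048, 0.0469, 0.2356]
tool_rot: [-0.0, 0.999, 0.051, 0.001]
contact_force: [0.2, -0.3, -1.3]
gripper_width: 0.001
grasp_force: 0.0
```

```bash
python3 -c "
from plant import manip;import cv2
a=manip.grab_frame('scene')['img'][170:410,210:430];b=manip.grab_frame('side')['img'][190:310,235:355]
cv2.imwrite('pics/s5.png',cv2.hconcat([cv2.resize(a,(400,440),interpolation=2),cv2.resize(b,(400,440),interpolation=2)]));print(manip.state()['contact_force'])"
```

```text
[0.30398105 0.43202519 0.04730712]
```

View pics/s5.png

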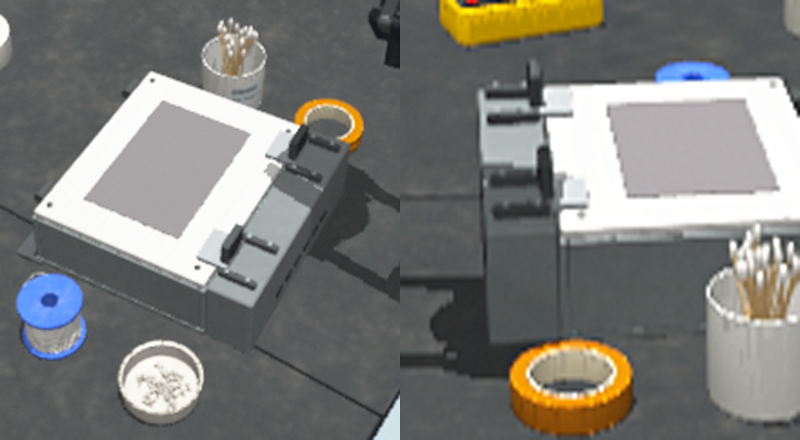

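Both catches lie over the shut lid's front edge, the things round the fixture are undisturbed, and the arm is clear.

```bash
python3 -c "
from plant import manip;print(manip.job_done())"
```

```text
the job is handed in; nothing more can be done
None
```

The lid is shut and both catches are home over its front edge, as the last pictures show; the job was handed in after about 11 s on the robot's clock, and no verdict came back.

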